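# Lock the bayonet cap onto a tilted test cell

## Robot

A 6-joint arm with a two-finger parallel gripper is mounted at the origin on the work surface. World frame = base frame: x ahead of the robot, y to its left, z up, the work surface at z = 0. Lengths are in mm, angles in degrees, forces in N, time in s.
With the tool pointing down it reaches from about 350 to 850 mm from the base axis. Payload 8.1 kg.
Tool frame: the origin (TCP) lies at the very end of the fingers, on their centre line; the grasp point (between the pads) lies r.tcp_to_grasp behind it (r.tcp_to_grasp is the distance from the TCP to the grasp point, in mm); z points along the fingers, y is the line along which they close (so a half turn about z gives the same grasp; the last joint's range is limited). The gripper opens to 85 mm and grips with 20 to 120 N. Pads are 22 mm wide; open, the fingers measure 114 mm over their backs; the gripper's body (76 mm by 85 mm) begins 54 mm behind the grasp point. The pads swing forward as they close: fully open they stand 13 mm farther back than shut.
Start: joints at [66.899, 7.471, 85.268, -0, 87.261, -4.893], TCP at [187.465, 569.967, 231.292] pointing down, gripper open.
Joint ranges: [-169.43, 169.43], [-51.17, 129.36], [1.28, 143.12], [-76.62, 256.62], [0, 156.53], [-152.29, 152.29]. Speed limits (degrees/s): [136.94, 136.94, 159.86, 180, 180, 180].

## Interface

Orientations are given as [roll, pitch, yaw] about the fixed x, y, z axes, in that order (R = Rz(yaw) Ry(pitch) Rx(roll)).
In Python, from bench import r gives the robot as it stands.
- The arm moves only by the shell command python3 -m handwheel 'ROWS' [OPENING] [FORCE]. ROWS is JSON, a list of rows, each a list of 4 numbers: the shift along the tool's x, y, z in m, then the turn about the tool's z in degrees. A call has 1 to 10 rows; each row shifts and turns the commanded pose from where the row before left it, along the tool's axes as they then stand; what a row does not reach is not made up. A row lasts 1/10 s, in which the tool goes at most 50 mm and 8.59 degrees, less where a joint would pass 70% of its speed; a pose out of reach is approached as far as the arm can. A call is refused whole if a number of a shift passes 0.05 or a number of a turn 8.59, either way. A call with a gripper value outside its range is refused whole. OPENING is the finger opening in m, from 0 to 0.0854, set as the call begins (- or left out, the last holds). The fingers move at their own pace and stop on an object; FORCE is the grip in N (left out, the last holds). Time passes only in rows, so rows that do not move let the fingers close. It gives the time, the measured TCP pose, the force, the opening and the grip force at its end, in the units of the state.
- r.sense(): the state, without advancing time (a new reading comes with each control period).
- r.snapshot(name): name is "scene" or "top" or "wrist"; returns the picture (480x640x3 uint8, red, green, blue); there is no depth.
- r.camera_params(name): a dict with "fx", "fy", "cx", "cy" (pixels), "R" (3x3) and "t" (3): a world point X has camera coordinates R X + t; the wrist camera has in their place "mount" (4x4, takes a point from camera to tool coordinates, whose origin is the TCP and whose axes are the flange's). Camera axes: x right, y down, z forward; pixel columns grow to the right and rows downward; lengths in mm; the calibration is good to about 2 mm. A picture is of the moment at which its call begins: read the wrist's pose just before it. camera_params takes no time and is no camera call.
- r.hand_in(): hands the job in; it is judged then, once.
The state is a dict: "time": time; "joint_pos": joint angles; "qd": joint speeds; "joint_efforts": joint torques, N m; "tool_pos": TCP position; "tcp_rot": TCP orientation; "ft_force": force on the tool from outside, world axes, zero at the start; "wrist_torque": the same for the moment, N m; "finger_gap": finger opening in mm; "grip_force": force on a finger pad.
Only numpy, scipy, OpenCV 4.12 (cv2) and the standard library are available. Lean on these libraries where they do the work, as an engineer would, in place of code of your own. Each camera call takes 0.05 s, during which the arm holds its last target. There are 200 camera calls.

## Task

Close the tilted test cell with its bayonet cap, the one with two side lugs and a bar handle. Enter the lugs through the two slots in the cell's mouth, push the cap in against the spring, turn it a quarter turn clockwise and let the spring bring it back so that it seats locked, then let go. Leave the plain lid, the asphalt cores, the caliper and the brush where they are.

Things in the scene. Friction and masses are not known exactly. Their poses are not given: they have to be found in the camera images.
- cap: loose bayonet cap, bare metal, 77 mm tall, 0.2 to 0.45 kg, upright on the bench. Origin: centre of its underside; z up its axis (out of the cell when fitted), x along the handle bar and the line of the two lugs. Shank 66 mm diameter up to 34 mm height, then a dark flange 76 mm diameter, 34 to 40 mm high, and the bar on top. Same after a half turn about z
- cap_bar (a point): centre of the top face of the cap's bar handle, on the cap's axis 77 mm above its underside. The bar is 68 mm long (cap x), 16 mm thick (cap y) and stands 37 mm above the flange (40 to 77 mm above the underside): pinch it across its thickness
- cap_lug (a point): outer end of one lug, 46 mm from the cap's axis along its +x, 8 mm above the underside; the other lug is its mirror image on -x. Lugs: 92 mm over their ends, 14 mm wide (cap y), 4 to 12 mm above the underside
- collar: fixed round grey metal mouth of the test cell, 72 mm bore, in an aluminium barrel 116 mm diameter, 130 mm long, that leans 30 degrees from vertical, mouth looking up and roughly towards the robot. Origin: mouth's centre in the rim plane, some 172 mm above the bench; z: barrel axis, pointing out; x: line on which the cap's lugs (cap x, either way round) lie when locked
- slot (a point): middle of one of the two opposite slots for the lugs, in the rim plane, 42 mm from the axis, on the line at +80 degrees about collar z from collar x. Slots 22 mm wide, reaching 48 mm from the axis. The cap enters with its x on this line, then turns 80 degrees clockwise as seen looking into the mouth (negative about z) to the locked line; stops block the wrong way and end the turn about 8 degrees past it
- seat (a point): where the underside's centre of the locked cap rests: on the collar's axis, 20 mm inside the rim plane (the flange's lower face then stands 14 mm outside it). The lugs can turn only with the underside deeper than 26 mm inside the rim. Near the locked line (within about 8 degrees) the lugs meet 6 mm deep pockets, and the spring lifts the cap outward to this seat
- plunger (a joint): travel of the white spring plunger in the bore, in m: 0 when free, its face 8 mm inside the rim plane, growing as the cap pushes it in; 0.012 with the cap seated, over 0.018 needed for turning, 0.024 at its stop (cap's underside 32 mm inside the rim). It pushes out with about 1.4 N at 0, 7 N at 0.012, 9.5 N at 0.018, 12 N at 0.024
- stand: fixed dark base plate, 190 x 170 mm, 12 mm thick, with two grey cheeks 128 mm high that carry the barrel. Origin: centre of its underside; the mouth leans towards its -x
- plain_lid: a bystander: plain metal push-on lid without lugs, 86 mm diameter, 60 mm tall, with a round knob. Origin: centre of its underside. It may have changed places with the cap
- core_a: a bystander: black asphalt core, cylinder of 102 mm diameter, 64 mm tall, 1.15 kg. Origin: centre of its underside
- core_b: a bystander: black asphalt core, cylinder of 102 mm diameter, 64 mm tall, 1.15 kg. Origin: centre of its underside
- core_c: a bystander: black asphalt core, cylinder of 102 mm diameter, 64 mm tall, 1.15 kg. Origin: centre of its underside
- core_d: a bystander: black asphalt core, cylinder of 102 mm diameter, 64 mm tall, 1.15 kg. Origin: centre of its underside
- caliper: a bystander: caliper lying flat, 200 mm long (x), 10 mm thick. Origin: under the middle of its beam
- brush: a bystander: hand brush lying along its x. Origin: at its underside
Not all that is in view belongs to the job. Leave any purple look-alike of the cap alone.

How it is judged:
By the outcome, as a careful person would: the job done as asked, in the order asked, and still so for the second after the job is handed in, with the robot touching nothing.
It also fails if it takes over 46 s, if anything falls off the work surface, if the arm or the gripper's body presses on something with over 40 N, if the wrist force passes 120 N, or if a joint passes its speed limit or range.

## Working session

There is one attempt and no reset: what is moved stays moved. The work goes in short steps, Python scripts to look and compute and a shell command to move; the robot and the scene stay as the last step left them, time stands still between calls to the robot, and variables do not carry over. Pictures are saved under pics/ and viewed, at most 10 in all, crops included, and the job is handed in when it is done.

```bash
mkdir -p pics; python3 - <<'E'
from bench import r
import cv2,numpy as np
print(r.sense()); print(r.tcp_to_grasp)
for n in("scene","top","wrist"):
    im=r.snapshot(n); cv2.imwrite(f"pics/{n}0.png",im[:,:,::-1]); print(n,r.camera_params(n))
E
```

```text
{'time': 0.0, 'joint_pos': array([ 6.68976324e+01,  7.51567214e+00,  8.53310623e+01, -6.29246934e-04,
        8.72609346e+01, -4.89359582e+00]), 'qd': array([ 0.06301301,  0.06382063,  0.04608731, -0.04702309, -0.01306432,
        0.01613374]), 'joint_efforts': array([ 2.15702428e-03, -5.69371819e+01, -5.00572193e+01,  3.23743125e-04,
        1.38233797e-02,  4.63595200e-05]), 'tool_pos': array([187.2555136 , 569.44131932, 230.22146167]), 'tcp_rot': array([-1.79892670e+02, -8.55857979e-03,  1.61791251e+02]), 'ft_force': array([-0.48470398, -0.20832852,  0.80032469]), 'wrist_torque': array([ 0.00608089, -0.01181927, -0.01862763]), 'grip_force': 0.0, 'finger_gap': 85.23363864635706}
18.700000000000003
scene {'fx': 446.85813158316193, 'fy': 446.85813158316193, 'cx': 324.8489097917328, 'cy': 236.67760392989388, 'R': array([[ 0.80719032,  0.59021997, -0.00917481],
       [ 0.45400088, -0.63067945, -0.62938591],
       [-0.3772625 ,  0.50386884, -0.77703873]]), 't': array([-356.48178934, -147.34150714, 1441.37649437])}
top {'fx': 435.21980626071115, 'fy': 435.21980626071115, 'cx': 324.3555124042293, 'cy': 236.045978069305, 'R': array([[-0.02566085, -0.99955023, -0.01551942],
       [-0.99864128,  0.02633569, -0.044967  ],
       [ 0.04535549,  0.01434444, -0.99886792]]), 't': array([  -6.72755584,  476.3903784 , 1158.22703546])}
wrist {'fx': 402.49590186627285, 'fy': 402.49590186627285, 'cx': 319.84145666852595, 'cy': 236.80574675700595, 'mount': array([[-1.38661089e-03, -9.55367698e-01, -2.95416044e-01,
         7.52213699e+01],
       [ 9.99998914e-01, -1.47219749e-03,  6.72967334e-05,
         4.08368796e-01],
       [-4.99203883e-04, -2.95415630e-01,  9.55368702e-01,
        -1.43588121e+02],
       [ 0.00000000e+00,  0.00000000e+00,  0.00000000e+00,
         1.00000000e+00]])}
```

View pics/scene0.png

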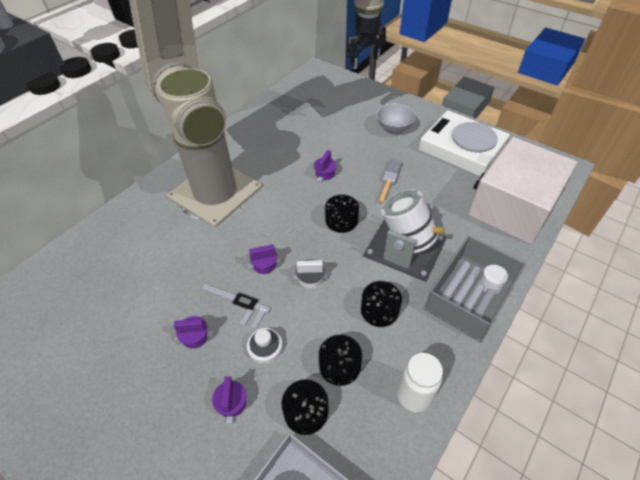

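View pics/top0.png

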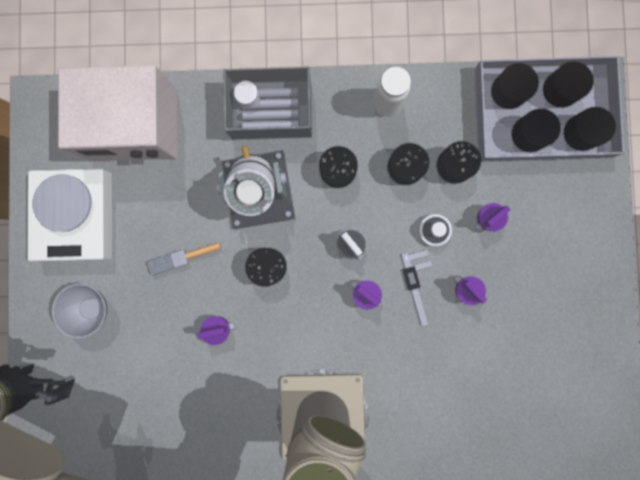

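Candidates for the cap: the metal piece with a bar (top 350,243; scene 310,270), the metal piece with a round knob (top 437,229; scene 263,343), and four purple look-alikes. The first one fits: bare metal with a bar handle. I'll confirm it in an enlarged crop.

```bash
python3 - <<'E'
import cv2,numpy as np
s=cv2.imread("pics/scene0.png");t=cv2.imread("pics/top0.png")
def c(im,x,y,w,h): return cv2.resize(im[y:y+h,x:x+w],(400,300),interpolation=cv2.INTER_CUBIC)
o=np.vstack([np.hstack([c(s,270,240,80,60),c(t,310,213,80,60)]),np.hstack([c(s,350,175,120,90),c(t,200,150,100,75)])])
cv2.imwrite("pics/crop1.png",o)
E
```

```text
(no output)
```

View pics/crop1.png

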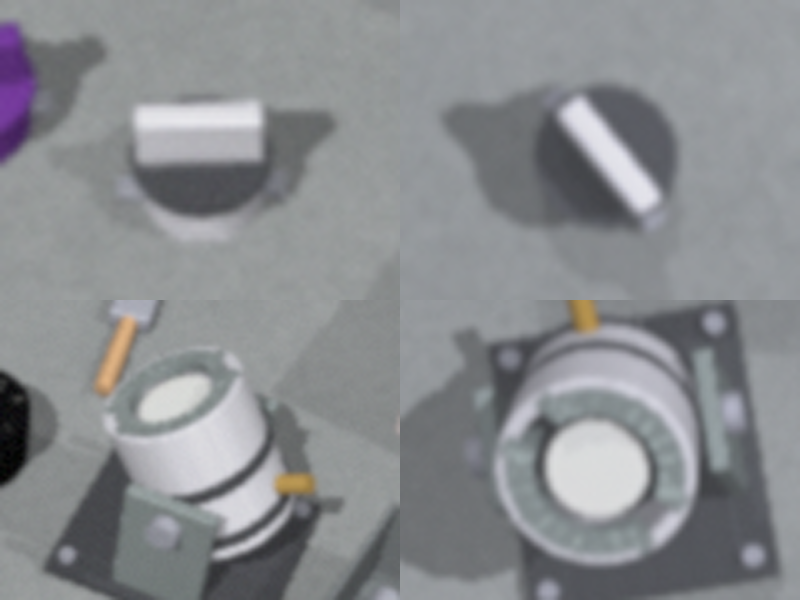

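The crop confirms it: a bare-metal bar cap with two lugs (top 351,243; scene 310,270), with the bar lying along the lug line. The collar's slots show in the top view at about (234,181) and (267,206). Next I'll compute positions.

```bash
cat > h.py <<'E'
import numpy as np,cv2
from bench import r
from scipy.spatial.transform import Rotation as Ro
def ray(n,uv,st=None):
    p=r.camera_params(n); d=np.array([(uv[0]-p["cx"])/p["fx"],(uv[1]-p["cy"])/p["fy"],1.])
    if n=="wrist":
        T=np.eye(4);T[:3,:3]=Ro.from_euler("xyz",st["tcp_rot"],degrees=True).as_matrix();T[:3,3]=st["tool_pos"]
        M=T@p["mount"]; return M[:3,3],M[:3,:3]@d
    R=np.array(p["R"]);t=np.array(p["t"]); return -R.T@t,R.T@d
def onz(n,uv,z,st=None):
    o,d=ray(n,uv,st); return o+d*(z-o[2])/d[2]
def onpl(n,uv,P,N,st=None):
    o,d=ray(n,uv,st); return o+d*(np.dot(P-o,N)/np.dot(d,N))
def tri(ps):
    A=0;b=0
    for o,d in ps:
        d=d/np.linalg.norm(d);Q=np.eye(3)-np.outer(d,d);A=A+Q;b=b+Q@o
    return np.linalg.solve(A,b)
E
python3 - <<'E'
from h import *
for n,(x0,x1,y0,y1) in {"top":(335,370,225,265),"scene":(290,330,255,276)}.items():
    im=cv2.imread(f"pics/{n}0.png"); m=np.zeros(im.shape[:2],np.uint8); m[y0:y1,x0:x1]=(im[y0:y1,x0:x1].min(2)>(185 if n=="top" else 205))*255
    c=max(cv2.findContours(m,0,1)[0],key=cv2.contourArea); q=cv2.minAreaRect(c);print(n,q)
    b=cv2.boxPoints(q); e=[(b[i]+b[(i+1)%4])/2 for i in range(4)]
    w=[onz(n,a,77) for a in e]; print(np.round(onz(n,q[0],77),1))
    for i in (0,1):
        d=w[i]-w[i+2]; print(np.linalg.norm(d).round(1),np.degrees(np.arctan2(d[1],d[0])).round(1))
B=[onz("top",p,14) for p in [(227.25,164.25),(278.25,155.5),(288,213.75),(237,222.5)]]
c=sum(B)/4; d=(B[2]+B[3]-B[0]-B[1]); e=B[0]+B[3]-B[1]-B[2]
print("stand",c.round(1),"lean az",np.degrees(np.arctan2(d[1],d[0])).round(1),"perp",np.degrees(np.arctan2(e[1],e[0])).round(1))
print("mouth",onz("top",(249,191.5),172).round(1))
a=np.arctan2(d[1],d[0]);N=np.array([np.cos(a)/2,np.sin(a)/2,.866]);P=onz("top",(249,191.5),172)
X=np.cross([0,0,1],N);X/=np.linalg.norm(X);Y=np.cross(N,X)
for n,ps in {"top":[(234,181),(267,206.5)],"scene":[(418.5,193.5),(383,212)]}.items():
    w=[onpl(n,p,P,N) for p in ps]
    for v in w: print(n,((v-P)@X).round(1),((v-P)@Y).round(1))
E
```

```text
top ((351.7176513671875, 243.72943115234375), (25.12668800354004, 5.044740200042725), 50.90614318847656)
[451.8 -88.7  77. ]
63.4 37.5
12.8 -52.4
scene ((309.03692626953125, 263.16461181640625), (3.550081253051758, 24.018518447875977), 86.8201675415039)
[457.6 -90.4  77. ]
11.4 130.0
62.5 39.7
stand [607.9 157.6  14. ] lean az -171.6 perp 98.2
mouth [577.3 151.6 172. ]
top -27.6 31.3
top 32.8 -44.8
scene -32.9 39.6
scene 35.1 -37.6
```

```bash
python3 -m handwheel '[[-0.0305,-0.0361,0,0],[-0.0305,-0.0361,0,0],[-0.0305,-0.0361,0,0],[-0.0305,-0.0361,0,0],[-0.0305,-0.0361,0,0],[-0.0305,-0.0361,0,0],[-0.0305,-0.0361,0,0],[-0.0305,-0.0361,0,0]]' 0.06 && python3 -m handwheel '[[-0.0305,-0.0361,0,0],[-0.0305,-0.0361,0,0],[-0.0305,-0.0361,0,0],[-0.0305,-0.0361,0,0],[-0.0305,-0.0361,0,0],[-0.0305,-0.0361,0,0],[-0.0305,-0.0361,0,0]]' && python3 -m handwheel '[[0,0,0.004,8.22],[0,0,0.004,8.22],[0,0,0.004,8.22],[0,0,0.004,8.22],[0,0,0.004,8.22],[0,0,0.004,8.22],[0,0,0.004,8.22],[0,0,0.004,8.22]]' && python3 -m handwheel '[[0,0,0.004,8.22],[0,0,0.004,8.22],[0,0,0.004,8.22],[0,0,0.004,8.22],[0,0,0.004,8.22],[0,0,0.004,8.22],[0,0,0.004,8.22],[0,0,0,0]]'
python3 - <<'E'
from h import *
s=r.sense();im=r.snapshot("wrist");cv2.imwrite("pics/w1.png",im[:,:,::-1])
print(s["time"],s["tool_pos"],s["tcp_rot"],s["joint_pos"])
E
```

```text
time: 0.95
tool_pos: [329.1, 217.7, 231.2]
tcp_rot: [180.0, 0.0, 161.8]
ft_force: [0.9, 0.4, 0.3]
finger_gap: 60.1
grip_force: 0.0
time: 1.65
tool_pos: [453.1, -89.5, 231.2]
tcp_rot: [180.0, 0.0, 161.8]
ft_force: [1.7, 0.7, 0.3]
finger_gap: 60.1
grip_force: 0.0
time: 2.45
tool_pos: [452.6, -87.3, 198.8]
tcp_rot: [-180.0, -0.0, 95.7]
ft_force: [0.4, 0.3, -0.9]
finger_gap: 59.8
grip_force: 0.0
time: 3.25
tool_pos: [452.2, -87.2, 170.4]
tcp_rot: [-179.9, 0.1, 38.4]
ft_force: [0.5, -0.5, -0.4]
finger_gap: 60.0
grip_force: 0.0
3.25 [452.24342493 -87.20602399 170.43092972] [-1.79926298e+02  5.25176805e-02  3.83542272e+01] [-1.72954658e+01 -1.24828498e+01  1.11038551e+02 -1.79183751e-03
  8.15347802e+01  3.43506060e+01]
```

View pics/w1.png

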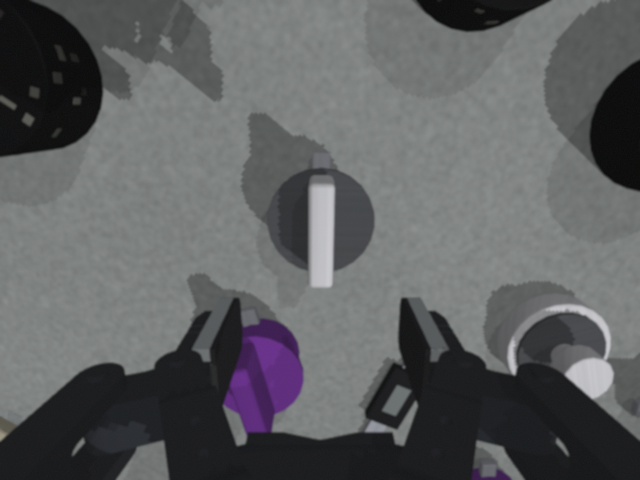

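The wrist view shows the cap under the gripper, with its bar vertical in the image, centred at about (320,232). The purple look-alike is at (265,380) and the lid is at (560,350).

```bash
python3 - <<'E'
from h import *
s=r.sense();im=cv2.imread("pics/w1.png")
m=np.zeros(im.shape[:2],np.uint8);m[150:310,280:360]=(im[150:310,280:360].min(2)>165)*255
c=max(cv2.findContours(m,0,1)[0],key=cv2.contourArea);q=cv2.minAreaRect(c);print(q)
b=cv2.boxPoints(q);print(b.round(0).tolist())
e=[onz("wrist",(b[i]+b[(i+1)%4])/2,77,s) for i in range(4)]
R=Ro.from_euler("xyz",s["tcp_rot"],degrees=True).as_matrix()
for v in e: print((R.T@(v-s["tool_pos"])).round(1))
print((R.T@(onz("wrist",q[0],77,s)-s["tool_pos"])).round(1), onz("wrist",q[0],77,s).round(1))
E
```

```text
((322.078369140625, 235.99493408203125), (21.31170654296875, 100.22164154052734), 0.6902772188186646)
[[311.0, 286.0], [312.0, 186.0], [333.0, 186.0], [332.0, 286.0]]
[ 3.2 -5.4 93.8]
[34.2  1.5 93.8]
[ 3.   7.7 93.8]
[-30.5   0.8  93.9]
[ 3.1  1.1 93.8] [455.5 -86.2  77. ]
```

```bash
python3 -m handwheel '[[0.0025,0.001,0.03,0],[0,0,0.035,0],[0,0,0.03,0],[0,0,0.02,0],[0,0,0.0095,0],[0,0,0,0]]' && python3 -m handwheel '[[0,0,0,0],[0,0,0,0],[0,0,0,0],[0,0,0,0],[0,0,0,0],[0,0,0,0]]' 0 80
```

```text
time: 3.9
tool_pos: [454.4, -86.3, 45.7]
tcp_rot: [-179.9, 0.1, 38.6]
ft_force: [0.3, 0.1, 0.5]
finger_gap: 60.2
grip_force: 0.0
time: 4.5
tool_pos: [456.2, -86.6, 47.9]
tcp_rot: [179.9, -0.1, 38.5]
ft_force: [-1.6, 2.6, 6.6]
finger_gap: 14.5
grip_force: 80.4
```

```bash
python3 -m handwheel '[[0,0,-0.0125,0],[0,0,-0.035,0],[0,0,-0.05,0],[0,0,-0.05,0]]' && python3 -m handwheel '[[0.0344,-0.0041,-0.0182,0],[0.0344,-0.0041,-0.0182,0],[0.0344,-0.0041,-0.0182,0],[0.0344,-0.0041,-0.0182,0],[0.0344,-0.0041,-0.0182,0],[0.0344,-0.0041,-0.0182,0],[0.0344,-0.0041,-0.0182,0],[0.0344,-0.0041,-0.0182,0],[0.0344,-0.0041,-0.0182,0],[0.0344,-0.0041,-0.0182,0]]' && python3 -m handwheel '[[0.0433,0.0251,0,0],[0.0433,0.0251,0,0],[0.0433,0.0251,0,0],[0.0433,0.0251,0,0]]'
python3 - <<'E'
from h import *
s=r.sense();print(s["joint_pos"].round(1),s["tool_pos"],s["finger_gap"])
E
```

```text
time: 4.9
tool_pos: [454.1, -86.3, 195.5]
tcp_rot: [-179.9, 0.1, 38.5]
ft_force: [2.9, -0.4, -2.7]
finger_gap: 15.0
grip_force: 79.1
time: 5.9
tool_pos: [699.4, 160.5, 377.0]
tcp_rot: [-180.0, 0.0, 38.5]
ft_force: [1.3, -0.9, -3.4]
finger_gap: 14.8
grip_force: 79.1
time: 6.3
tool_pos: [816.7, 175.5, 370.9]
tcp_rot: [179.3, -1.4, 38.5]
ft_force: [1.9, 1.4, -3.1]
finger_gap: 14.6
grip_force: 79.2
[8.600e+00 5.820e+01 1.900e+00 1.000e-01 1.184e+02 6.010e+01] [816.66389072 175.47748739 370.91764507] 14.600948160476447
```

```bash
python3 -m handwheel '[[0.0433,0.0251,0,0],[0.0433,0.0251,0,0],[0.0433,0.0251,0,0],[0.0433,0.0251,0,0]]' 
python3 - <<'E'
from h import *
s=r.sense();print(s["joint_pos"].round(1),s["tool_pos"],s["finger_gap"])
E
```

```text
time: 6.7
tool_pos: [888.4, 178.3, 322.6]
tcp_rot: [176.0, -7.8, 38.8]
ft_force: [-0.8, -0.8, -4.6]
finger_gap: 14.4
grip_force: 80.0
[  7.9  62.1   1.4   0.6 107.8  59.6] [888.36661882 178.30820132 322.61875918] 14.429482158386634
```

```bash
python3 -m handwheel '[[0.039,0.0225,-0.02,0],[0.039,0.0225,-0.02,0],[0.039,0.0225,-0.02,0],[0.039,0.0225,-0.02,0]]' 
python3 - <<'E'
from h import *
s=r.sense();print(s["joint_pos"].round(1),s["tool_pos"],s["finger_gap"],(-Ro.from_euler("xyz",s["tcp_rot"],degrees=True).as_matrix()[:,2]).round(3))
E
```

```text
time: 7.1
tool_pos: [918.8, 176.2, 382.5]
tcp_rot: [172.0, -15.2, 39.6]
ft_force: [-0.6, -0.3, -3.9]
finger_gap: 14.8
grip_force: 80.1
[  7.2  58.9   1.3   1.2 102.8  59.2] [918.77526192 176.22550048 382.51902181] 14.793409772142207 [-0.289 -0.058  0.956]
```

```bash
python3 -m handwheel '[[0.0365,0.026,-0.02,0],[0.0365,0.026,-0.02,0],[0.0365,0.026,-0.02,0],[0.0365,0.026,-0.02,0]]' 
python3 - <<'E'
from h import *
s=r.sense();print(s["joint_pos"].round(1),s["tool_pos"],s["finger_gap"],(-Ro.from_euler("xyz",s["tcp_rot"],degrees=True).as_matrix()[:,2]).round(3))
E
```

```text
time: 7.5
tool_pos: [941.1, 156.8, 449.0]
tcp_rot: [168.0, -21.8, 40.7]
ft_force: [-0.3, -0.4, -3.5]
finger_gap: 14.8
grip_force: 80.1
[ 5.5 55.4  1.3  2.3 98.7 57.9] [941.08701895 156.82568775 448.96768552] 14.80998746347276 [-0.411 -0.079  0.908]
```

```bash
python3 -m handwheel '[[0.022,0.038,-0.02,0],[0.022,0.038,-0.02,0],[0.022,0.038,-0.02,0]]' 
python3 - <<'E'
from h import *
s=r.sense();print(s["joint_pos"].round(1),s["tool_pos"],s["finger_gap"],(-Ro.from_euler("xyz",s["tcp_rot"],degrees=True).as_matrix()[:,2]).round(3))
E
```

```text
time: 7.8
tool_pos: [951.4, 91.4, 504.8]
tcp_rot: [164.9, -25.8, 41.8]
ft_force: [0.4, -0.9, -4.6]
finger_gap: 14.8
grip_force: 80.0
[ 0.6 52.3  1.3  4.7 97.  54.1] [951.44965822  91.40439624 504.77556719] 14.797442524937516 [-0.487 -0.086  0.869]
```

```bash
python3 - <<'E'
from h import *
s=r.sense();R=Ro.from_euler("xyz",s["tcp_rot"],degrees=True).as_matrix()
P=np.array([577.3,151.6,172]);T=P-R@[80,0,157];print(T.round(1),((R.T@(T-s["tool_pos"]))/12).round(1));print(R.round(3))
E
```

```text
[447.2  90.1 273.6] [-36.7 -27.9  -3.7]
[[ 0.671  0.559  0.487]
 [ 0.6   -0.796  0.086]
 [ 0.436  0.234 -0.869]]
```

```bash
python3 -m handwheel '[[-0.0367,-0.0279,-0.0037,0],[-0.0367,-0.0279,-0.0037,0],[-0.0367,-0.0279,-0.0037,0],[-0.0367,-0.0279,-0.0037,0],[-0.0367,-0.0279,-0.0037,0],[-0.0367,-0.0279,-0.0037,0]]' && python3 -m handwheel '[[-0.0367,-0.0279,-0.0037,0],[-0.0367,-0.0279,-0.0037,0],[-0.0367,-0.0279,-0.0037,0],[-0.0367,-0.0279,-0.0037,0],[-0.0367,-0.0279,-0.0037,0],[-0.0367,-0.0279,-0.0037,0],[0,0,0,0]]'
python3 - <<'E'
from h import *
s=r.sense();im=r.snapshot("wrist");cv2.imwrite("pics/w2.png",im[:,:,::-1])
np.save("w2.npy",np.r_[s["tool_pos"],s["tcp_rot"]])
R=Ro.from_euler("xyz",s["tcp_rot"],degrees=True).as_matrix();print(s["joint_pos"].round(1),s["tool_pos"],-R[:,2])
E
```

```text
time: 8.4
tool_pos: [784.4, 91.8, 433.1]
tcp_rot: [165.0, -25.9, 41.7]
ft_force: [1.1, 0.5, -3.1]
finger_gap: 14.6
grip_force: 79.9
time: 9.1
tool_pos: [526.8, 91.8, 310.2]
tcp_rot: [165.4, -25.4, 41.6]
ft_force: [0.4, 0.2, -5.1]
finger_gap: 14.8
grip_force: 80.1
[  1.4 -33.3 116.7   4.7  68.   52.5] [526.82322755  91.78950699 310.24500158] [-0.47691922 -0.08731279  0.87459964]
```

View pics/w2.png

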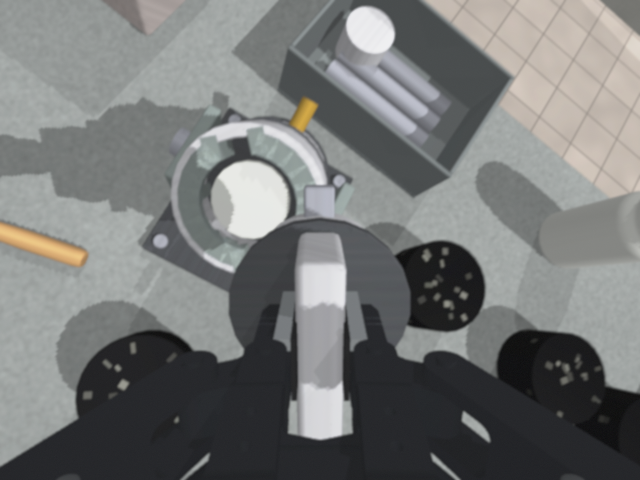

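The wrist view shows the cap held square in the fingers. The collar is at upper left: bore centred near (248,198), one slot near (215,150), and the other slot hidden by the cap. I'll shift so the collar comes clear.

```bash
python3 - <<'E'
from h import *
s=r.sense();R=Ro.from_euler("xyz",s["tcp_rot"],degrees=True).as_matrix()
P=onz("wrist",(250,195),172,s);print("mouth",P)
print((R.T@(P-s["tool_pos"])).round(1)); print("move",(R.T@(P-s["tool_pos"])-[88,0,165]).round(1))
E
```

```text
mouth [587.9420014  157.41952066 172.        ]
[ 16.5 -52.8 157.8]
move [-71.5 -52.8  -7.2]
```

```bash
python3 -m handwheel '[[-0.024,-0.0175,-0.0025,0],[-0.024,-0.0175,-0.0025,0],[-0.024,-0.0175,-0.0025,0],[0,0,0,0],[0,0,0,0]]'
python3 - <<'E'
from h import *
s=r.sense();im=r.snapshot("wrist");cv2.imwrite("pics/w3.png",im[:,:,::-1])
np.save("w3.npy",np.r_[s["tool_pos"],s["tcp_rot"]])
cv2.imwrite("pics/w3c.png",cv2.resize(im[0:300,150:550,::-1],(800,600),interpolation=cv2.INTER_CUBIC))
R=Ro.from_euler("xyz",s["tcp_rot"],degrees=True).as_matrix();print(s["joint_pos"].round(1),s["tool_pos"],-R[:,2])
E
```

```text
time: 9.65
tool_pos: [453.1, 90.0, 282.9]
tcp_rot: [164.9, -26.0, 41.8]
ft_force: [-0.7, 0.2, -2.8]
finger_gap: 14.4
grip_force: 80.1
[  1.4 -49.2 128.7   4.6  71.   52.8] [453.1108857   90.03184956 282.92171792] [-0.48888726 -0.08758303  0.8679392 ]
```

View pics/w3c.png

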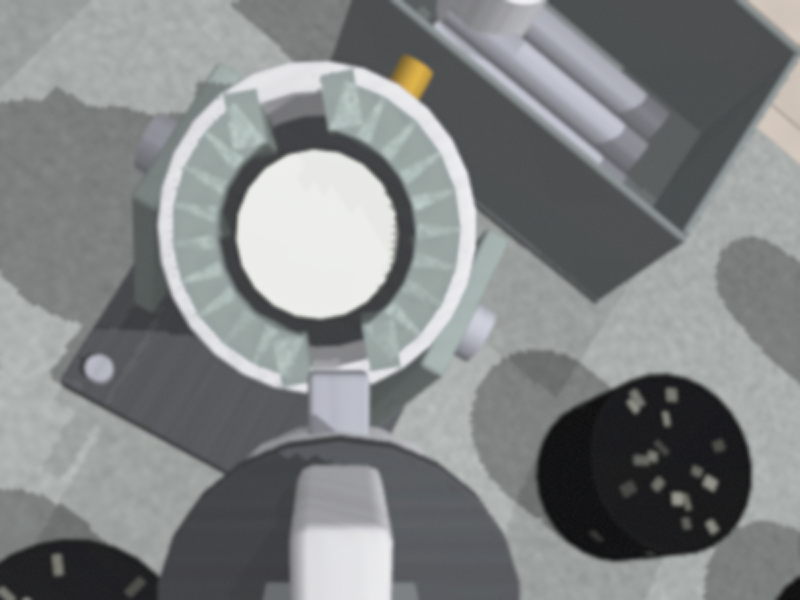

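The enlarged crop shows the whole mouth: outer rim centred near (316,226), slots near (292,88) and (337,360) in crop pixels, and the cap's lug at (338,400). I'll fit the rim circle from the white ring's outer edge.

```bash
cat > fit.py <<'E'
from h import *
from scipy.optimize import least_squares
im=cv2.imread("pics/w3.png");v=np.load("w3.npy");s={"tool_pos":v[:3],"tcp_rot":v[3:]}
R=Ro.from_euler("xyz",v[3:],degrees=True).as_matrix()
m=np.zeros(im.shape[:2],np.uint8);hsv=cv2.cvtColor(im,cv2.COLOR_BGR2HSV)
roi=np.zeros_like(m);cv2.circle(roi,(308,113),93,255,-1);cv2.circle(roi,(308,113),70,0,-1)
m=((im.min(2)>188)&(hsv[:,:,1]<25)&(roi>0)).astype(np.uint8)*255
n,l,st,_=cv2.connectedComponentsWithStats(m)
ys,xs=np.nonzero(m);E=[]
# outermost bright pixel per direction
a=np.degrees(np.arctan2(ys-113,xs-308));d=np.hypot(xs-308,ys-113)
for k in range(-180,180,4):
    q=(a>=k)&(a<k+4)
    if q.any(): i=np.argmax(np.where(q,d,0));E.append((xs[i],ys[i]))
E=np.array(E,float);
def nrm(az,t=30): return np.array([np.sin(np.radians(t))*np.cos(np.radians(az)),np.sin(np.radians(t))*np.sin(np.radians(az)),np.cos(np.radians(t))])
rays=[ray("wrist",e,s) for e in E];o=rays[0][0];D=np.array([q[1] for q in rays])
def res(p,full=False,az=None):
    N=nrm(p[3] if az is None else az);X=o+D*((N@(p[:3]-o))/(D@N))[:,None]
    e=np.linalg.norm(X-p[:3],axis=1)-58.3
    return np.r_[e,(N@(p[:3]-[580,152,172]))*0]
for az in (None,-168,-171.6,-175):
    f=least_squares(lambda p:res(p,az=az),[580,152,172,-170],loss="soft_l1");print(az,f.x.round(1),np.abs(f.fun).mean().round(2),len(E))
    P=f.x[:3];N=nrm(f.x[3] if az is None else az)
    w=[onpl("wrist",(150+x/2,y/2),P,N,s) for x,y in [(292,88),(337,360)]];c=(w[0]+w[1])/2;d=w[0]-w[1]
    print(" slotmid",c.round(1),"in tool: centre",(R.T@(P-v[:3])).round(1),"slot ang tool",np.degrees(np.arctan2(*(R.T@d)[[1,0]])).round(1),np.linalg.norm(d).round(1),"N in tool",(R.T@N).round(3))
E
python3 fit.py; python3 - <<'E'
from h import *
v=np.load("w3.npy");s={"tool_pos":v[:3],"tcp_rot":v[3:]}
print(tri([ray("wrist",(308.2,113),s),ray("top",(249,191.5)),ray("scene",(402.2,203.5))]))
E
```

```text
None [ 578.5  155.   168.1 -174.9] 0.79 88
 slotmid [579.7 156.2 168.9] in tool: centre [ 72.7  -8.5 166.6] slot ang tool -9.3 97.1 N in tool [ 0.019 -0.04  -0.999]
-168 [ 578.7  154.4  167.8 -170. ] 0.78 88
 slotmid [579.7 156.  168.6] in tool: centre [ 72.3  -8.  166.9] slot ang tool -9.2 97.1 N in tool [-0.011  0.012 -1.   ]
-171.6 [ 578.6  154.7  167.9 -170. ] 0.78 88
 slotmid [579.7 156.1 168.7] in tool: centre [ 72.5  -8.3 166.8] slot ang tool -9.3 97.1 N in tool [ 0.004 -0.015 -1.   ]
-175 [ 578.5  155.   168.1 -170. ] 0.79 88
 slotmid [579.7 156.2 168.9] in tool: centre [ 72.7  -8.6 166.6] slot ang tool -9.3 97.1 N in tool [ 0.019 -0.041 -0.999]
[580.13715709 154.77443474 167.85465325]
```

```bash
python3 - <<'E'
from h import *
p=r.camera_params("wrist");M=p["mount"]
def tp(x,y,z):
    uv=(150+x/2,y/2);d=M[:3,:3]@[(uv[0]-p["cx"])/p["fx"],(uv[1]-p["cy"])/p["fy"],1];o=M[:3,3]
    return (o+d*(z-o[2])/d[2]).round(1)
H=47.5
print("lug corners top",tp(310,372,H-12),tp(368,372,H-12))
print("flange top edge",tp(340,437,H-40),"sides",tp(160,575,H-40),tp(520,575,H-40))
print("bar end corners",tp(304,467,H-77),tp(378,467,H-77), tp(291,530,H-77),tp(391,530,H-77))
E
```

```text
lug corners top [44.7 -6.5 35.5] [44.7  6.5 35.5]
flange top edge [36.9  0.1  7.5] sides [  7.9 -36.6   7.5] [ 7.8 36.8  7.5]
bar end corners [ 41.9  -5.2 -29.5] [ 41.9   5.7 -29.5] [ 32.   -7.3 -29.5] [ 31.9   7.8 -29.5]
```

```bash
python3 -m handwheel '[[0,0,0,-4.65],[0,0,0,-4.65],[0.0375,0.0019,0.02,0],[0.0376,0.0019,0.02,0],[0,0,0.025,0],[0,0,0.025,0],[0,0,0,0],[0,0,0,0]]'
python3 - <<'E'
from h import *
s=r.sense();P=np.array([579.2,155,168.4])
R=Ro.from_euler("xyz",s["tcp_rot"],degrees=True).as_matrix();print(s["joint_pos"].round(1),R.T@(P-s["tool_pos"]),-R[:,2])
v=np.load("w3.npy");R0=Ro.from_euler("xyz",v[3:],degrees=True).as_matrix();C=v[:3]+R0@[73.5,-8.4,166.8];print(C,"collar in tool",R.T@(C-s["tool_pos"]), "slot ang",np.degrees(np.arctan2(*(R.T@R0@[np.cos(np.radians(9.3)),-np.sin(np.radians(9.3)),0])[[1,0]])))
print(s["ft_force"],s["wrist_torque"])
a,b=r.snapshot("scene"),r.snapshot("top")
cv2.imwrite("pics/c4.png",np.hstack([cv2.resize(a[150:270,350:470,::-1],(400,400),interpolation=2),cv2.resize(b[140:240,200:300,::-1],(400,400),interpolation=2)]))
E
```

```text
time: 10.5
tool_pos: [541.7, 150.0, 232.8]
tcp_rot: [161.1, -23.0, 51.5]
ft_force: [-0.1, -0.1, -3.6]
finger_gap: 15.0
grip_force: 79.7
[ 10.2 -27.1 120.7   0.   57.   52.6] [-6.90996985e-02  2.13181559e+00  7.46958208e+01] [-0.48373469 -0.08776069  0.87080355]
[579.20729202 155.38696849 168.3640698 ] collar in tool [ 0.1999462   1.85983597 74.76459694] slot ang 0.017667547200252497
[-0.12663148 -0.05795718 -3.57689161] [-0.06676625  0.60205522  0.00252257]
```

View pics/c4.png

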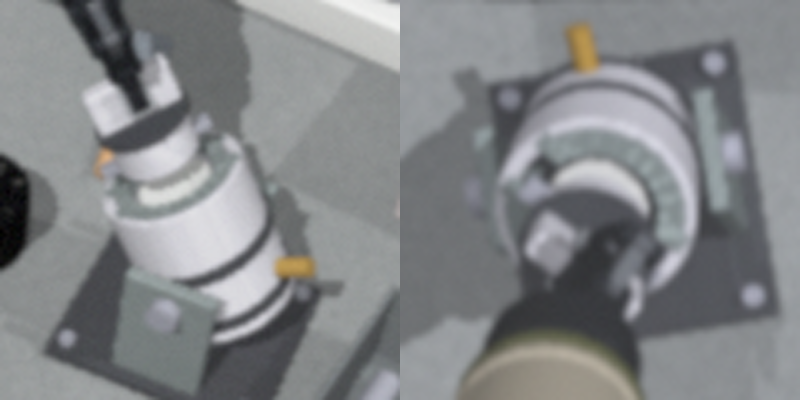

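The cap hangs in line above the mouth, with one lug facing each slot. I'll correct x/y by (1.4, 1.9) mm and enter gently.

```bash
python3 -m handwheel '[[0.0014,0.0019,0.01,0],[0,0,0.01,0],[0,0,0.005,0],[0,0,0.003,0],[0,0,0.003,0],[0,0,0.003,0],[0,0,0,0]]'
cat > st.py <<'E'
from h import *
s=r.sense();R=Ro.from_euler("xyz",s["tcp_rot"],degrees=True).as_matrix();C=np.array([579.2,155.4,168.4])
print(s["time"],"collar in tool",(R.T@(C-s["tool_pos"])).round(1),"F tool",(R.T@s["ft_force"]).round(1),"M tool",(R.T@s["wrist_torque"]).round(2),s["joint_pos"].round(1),"N",(-R[:,2]).round(3),"xaz",np.degrees(np.arctan2(R[1,0],R[0,0])).round(1))
E
python3 st.py
```

```text
time: 11.3
tool_pos: [559.5, 152.9, 204.0]
tcp_rot: [161.1, -23.0, 51.6]
ft_force: [-3.3, -1.1, -1.7]
finger_gap: 14.8
grip_force: 80.5
11.3 collar in tool [-0.8  0.7 40.7] F tool [-3.3 -1.9 -0.2] M tool [ 0.54 -0.81  0.1 ] [ 1.020e+01 -2.250e+01  1.205e+02  1.000e-01  5.260e+01  5.250e+01] N [-0.484 -0.088  0.87 ] xaz 51.6
```

```bash
python3 -m handwheel '[[0,0,0.003,0],[0,0,0.003,0],[0,0,0,0]]' >/dev/null; python3 st.py;  python3 -m handwheel '[[0,0,0.003,0],[0,0,0.003,0],[0,0,0,0]]' >/dev/null; python3 st.py
```

```text
11.6 collar in tool [-1.2  0.4 35. ] F tool [-3.8 -2.5 -2. ] M tool [ 0.51 -1.    0.04] [ 1.020e+01 -2.170e+01  1.204e+02  1.000e-01  5.180e+01  5.250e+01] N [-0.485 -0.088  0.87 ] xaz 51.6
11.9 collar in tool [-1.2  0.3 29.2] F tool [-3.8 -2.8 -3.6] M tool [ 0.52 -1.08  0.1 ] [ 1.020e+01 -2.090e+01  1.203e+02  1.000e-01  5.110e+01  5.250e+01] N [-0.485 -0.088  0.87 ] xaz 51.6
```

```bash
python3 -m handwheel '[[0,0,0.003,0],[0,0,0.003,0],[0,0,0.003,0],[0,0,0.002,0],[0,0,0,0],[0,0,0,0]]' >/dev/null; python3 st.py
```

```text
12.5 collar in tool [-2.4  0.1 21. ] F tool [-15.1 -14.  -44.9] M tool [ 2.16 -3.21  0.11] [ 1.020e+01 -1.960e+01  1.201e+02  1.000e-01  5.000e+01  5.250e+01] N [-0.485 -0.089  0.87 ] xaz 51.6
```

```bash
python3 -m handwheel '[[-0.0006,-0.0005,-0.0035,0],[0,0,0,0],[0,0,0,0]]' >/dev/null; python3 st.py
```

```text
12.8 collar in tool [-1.9  0.2 22.8] F tool [-2.7 -3.  -8.2] M tool [ 0.55 -0.73  0.08] [ 1.020e+01 -2.010e+01  1.203e+02  1.000e-01  5.010e+01  5.250e+01] N [-0.487 -0.089  0.869] xaz 51.6
```

```bash
python3 -m handwheel '[[0,0,0,5],[0,0,0,7],[0,0,0,8],[0,0,0,0]]' >/dev/null; python3 st.py
```

```text
13.2 collar in tool [-1.7  1.1 22.7] F tool [-3.2 -1.6 -8.9] M tool [ 0.23 -1.    0.04] [ 1.020e+01 -2.010e+01  1.203e+02  1.000e-01  5.010e+01  7.280e+01] N [-0.487 -0.089  0.869] xaz 29.8
```

```bash
python3 -m handwheel '[[0,0,0,8],[0,0,0,8],[0,0,0,8],[0,0,0,8],[0,0,0,0]]' >/dev/null; python3 st.py; python3 -m handwheel '[[0,0,0,8],[0,0,0,8],[0,0,0,6],[0,0,0,6],[0,0,0,0]]' >/dev/null; python3 st.py
```

```text
13.7 collar in tool [-1.5  1.7 22.8] F tool [-3.9  0.8 -7.5] M tool [-0.44 -0.85  0.11] [ 1.020e+01 -2.010e+01  1.203e+02  1.000e-01  5.010e+01  1.048e+02] N [-0.488 -0.089  0.869] xaz -6.7
14.2 collar in tool [-1.2  1.1 22.7] F tool [ 2.1  6.3 -6.9] M tool [-1.68  0.36  0.28] [ 10.1 -20.1 120.3  -0.   50.1 132.7] N [-0.488 -0.087  0.869] xaz -36.6
```

```bash
python3 -m handwheel '[[0,0,-0.003,0],[0,0,-0.002,0],[0,0,0,0]]' >/dev/null; python3 st.py; python3 -m handwheel '[[0,0,-0.002,0],[0,0,-0.002,0],[0,0,0,0]]' >/dev/null; python3 st.py
```

```text
14.5 collar in tool [-1.1  1.  27.6] F tool [ 0.9  7.  -6.1] M tool [-1.5   0.31  0.03] [ 10.1 -20.8 120.4  -0.   50.7 132.5] N [-0.487 -0.087  0.869] xaz -36.3
14.8 collar in tool [-0.9  1.  31.4] F tool [ 3.3  5.3 -3.3] M tool [-1.49  0.75 -0.04] [ 10.1 -21.3 120.4  -0.   51.2 132.5] N [-0.487 -0.087  0.869] xaz -36.3
```

```bash
python3 -m handwheel '[[0,0,-0.0015,0],[0,0,0,0]]' >/dev/null; python3 st.py; python3 -m handwheel '[[0,0,-0.0015,0],[0,0,0,0]]' >/dev/null; python3 st.py
```

```text
15.0 collar in tool [-0.8  0.9 32.8] F tool [ 4.3  4.6 -0.9] M tool [-1.32  0.85 -0.06] [ 10.1 -21.5 120.5  -0.   51.4 132.5] N [-0.487 -0.087  0.869] xaz -36.3
15.2 collar in tool [ 0.2  1.  33.7] F tool [2.4 0.9 5.1] M tool [-0.59  0.85 -0.07] [ 1.020e+01 -2.170e+01  1.205e+02  1.000e-01  5.150e+01  1.325e+02] N [-0.486 -0.088  0.869] xaz -36.3
```

```bash
python3 -m handwheel '[[0,0,0,0],[0,0,0,0],[0,0,0,0],[0,0,0,0],[0,0,0,0]]' 0.05 && python3 -m handwheel '[[0,0,-0.01,0],[0,0,-0.02,0],[0,0,-0.03,0],[0,0,-0.04,0],[0,0,-0.04,0],[0,0,0,0],[0,0,0,0]]' && python3 - <<'E'
from h import *
s=r.sense();a=r.snapshot("wrist");b=r.snapshot("scene");t=r.snapshot("top")
np.save("w5.npy",np.r_[s["tool_pos"],s["tcp_rot"]]);cv2.imwrite("pics/w5.png",a[:,:,::-1])
cv2.imwrite("pics/c5.png",np.hstack([cv2.resize(a[:,:,::-1],(480,360)),cv2.resize(b[160:270,360:470,::-1],(320,360),interpolation=2)]))
E
```

```text
time: 15.7
tool_pos: [562.6, 153.6, 197.5]
tcp_rot: [-159.0, -21.3, -36.3]
ft_force: [0.7, 0.3, -0.4]
finger_gap: 49.8
grip_force: 0.0
time: 16.4
tool_pos: [494.9, 141.2, 321.7]
tcp_rot: [-158.8, -21.4, -36.4]
ft_force: [-0.1, 0.4, -0.4]
finger_gap: 50.1
grip_force: 0.0
```

View pics/c5.png

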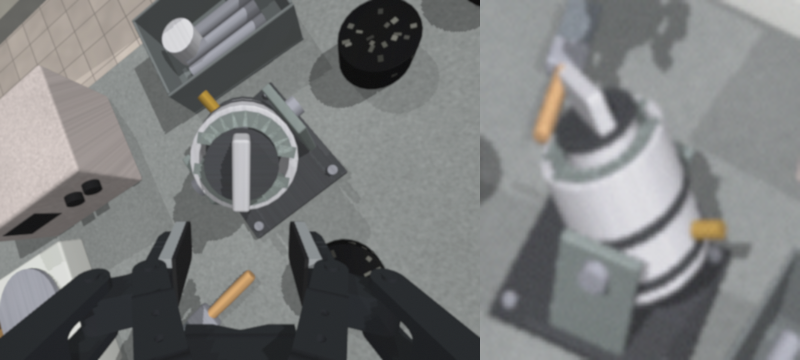

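The cap sits seated in the mouth with its bar across the slot line and its flange standing just proud of the rim. The gripper is clear and everything else is untouched. In the crop the bar runs from (242,140) to (239,207).

```bash
python3 -c "
from bench import r
print(r.hand_in())"
```

```text
the job is handed in; nothing more can be done
None
```

I seated the bayonet cap locked in the tilted cell: lugs in through the slots, pushed in, turned 80° clockwise, and the spring lifted it back until a light pull met resistance. I then released it, backed the gripper clear and handed in at about 16.5 s, without touching the lid, cores, caliper or brush.

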